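# Set the inflator's timer dial to the large-balloon mark and start a test puff

## Task

Get the balloon inflator ready for large balloons: with a fingertip, rub its knurled timer dial round clockwise until the pointer clicks in at the largest dot, neither stopping short nor running on to the bar. Only then press the nozzle on its left side (seen from the robot) right down and let it spring up again, for a test puff. Leave the inflator standing where it is, do not lift or shove anything, do not press the other nozzle, and press gently.

Things in the scene. Friction and masses are not known exactly. Their poses are not given: they have to be found in the camera images.
- inflator: Twin-nozzle electric balloon inflator, 192 x 250 x 186 mm, about 2 kg, loose on the worktop. Origin under its middle at worktop height; x axis to its back, y to its left side (robot's left), z up. On its deck, 117 mm up, stand two nozzles and between them, at x = -50 mm, y = 0, the timer. From x = -9 mm back the casing rises to 146 mm, the carrying handle to 186 mm.
- timer_dial (a joint): Dial angle (rad), growing clockwise from above. Click positions: 0 smallest dot, 0.6 middle dot, 1.2 LARGEST dot (wanted), 1.8 bar (never stops); end stops 0.12 beyond 0 and 1.8. A sprung ball holds each position; past half way (0.3, 0.9, 1.5) the dial, once let go, snaps into the next. Turning takes about 0.05 N m. It starts at the smallest or middle dot.
- dial_top (a point): Centre of the dial's flat top, 133 mm above the worktop. Black round dial, 42 mm across, grippy knurled edge, upright axis, standing 9 mm proud of a round white boss 72 mm across; nozzle axes 64 mm to its left and right. A fingertip set down with about 5 N on the outer part of the top (not near the axis), or against the rim, and dragged round turns it.
- dial_pointer (a point): Outer end of the white pointer bar on the dial's top, 21 mm from the axis. The marks lie on the boss round the far side, 29 mm from the axis: with the inflator's x axis as 0 and angles anticlockwise from above, smallest dot at +0.9 rad, middle dot +0.3, largest dot (9 mm across) -0.3, bar -0.9.
- nozzle_left_tip (a point): Middle of the top of the left nozzle (the inflator's +y side, to the robot's left), a tapering upright tube, 33 mm wide at the foot, about 10 mm at the tip and 46 mm tall; the tip is 169 mm above the worktop. A fingertip set down on it presses it.
- inflator_nozzle_left (a joint): How far the left nozzle is pressed down: 0 = up, 0.004 m = right down. A spring pushes it up with 2 N per mm, so 8 N hold it right down.
- nozzle_right_tip (a point): Middle of the top of the right nozzle, the same shape; not to be pressed.
- inflator_nozzle_right (a joint): How far the right nozzle is pressed down, the same spring; to be left alone.
- stapler: Desk stapler, 34 x 135 x 46 mm, lying in front of the inflator, long axis along its y; origin under its middle. Leave alone.
- balloon_weight_gold: Small pleated balloon weight, 45 mm across and 46 mm tall, standing in front of the inflator; origin under its middle. Leave alone.
- balloon_weight_silver: Another balloon weight, the same size; origin under its middle. Leave alone.
- glue_stick: Glue stick, 26 mm across and 92 mm tall, standing at the inflator's left side; origin under its middle. Leave alone.
- masking_tape: Roll of masking tape lying flat, 93 mm across and 24 mm tall; origin under its middle. Leave alone.

How it is judged:
By the outcome, as a careful person would: the job done as asked, in the order asked, and still so for the second after the job is handed in, with the robot touching nothing.
It also fails if it takes over 72 s, if anything falls off the work surface, if the arm or the gripper's body presses on something with over 40 N, if the wrist force passes 120 N, or if a joint passes its speed limit or range.

## Robot

A 6-joint arm with a two-finger parallel gripper is mounted at the origin on a cart in front of the work surface, level with it; the furniture and walls round the work are solid. World frame = base frame: x ahead of the robot, y to its left, z up, the work surface at z = 0. Lengths are in m, angles in rad, forces in N, time in s.
With the tool pointing down it reaches from about 0.35 to 0.725 m from the base axis. Payload 4.3 kg.
Tool frame: the origin (TCP) lies between the finger pads; the fingertips stand ahead of it and the grasp point (between the pads) lies 5 mm behind it (ctrl.tip_extent is the z of the fingertips in the tool frame, in m); z points along the fingers, y is the line along which they close (so a half turn about z gives the same grasp; the last joint's range is limited). The gripper opens to 85 mm and grips with 20 to 120 N. Pads are 22 mm wide; open, the fingers measure 114 mm over their backs; the gripper's body (76 mm by 85 mm) begins 54 mm behind the grasp point. The pads swing forward as they close: fully open they stand 13 mm farther back than shut.
Start: joints at [1.219, 0.377, 0.081, 1.274, 0, 1.46], TCP at [0.138, 0.558, 0.245] pointing down, gripper open.
Joint ranges: [-2.72, 2.72], [-0.84, 1.66], [-1.02, 1.22], [-1.77, 2.12], [-1.37, 1.28], [-3.14, 3.14]. Speed limits (rad/s): [2.57, 2.57, 3.14, 3.14, 3.14, 3.14].

## Interface

Orientations are given as a rotation vector (axis times angle).
In Python, from workcell import ctrl gives the robot as it stands.
- The arm moves only by the tool drive_tool, never from a script. Its arguments are lists of equal length, an entry for each row: "jaw": the finger opening in mm, from 0 to 85.4; "xyz": the shift along the tool's x, y, z in mm, a list of three; "roll": the turn about the tool's z in degrees. In form: {"jaw": [jaw, ...], "xyz": [[x, y, z], ...], "roll": [roll, ...]}. A call has 1 to 20 rows; each row shifts and turns the commanded pose from where the row before left it, along the tool's axes as they then stand; what a row does not reach is not made up. A row lasts 1/8 s, in which the tool goes at most 62.5 mm and 10.7 degrees, less where a joint would pass 70% of its speed; a pose out of reach is approached as far as the arm can. A call is refused whole if a number of a shift passes 62.5 or a number of a turn 10.7, either way. A call with a gripper value outside its range is refused whole. The fingers move at their own pace and stop on an object; "force" is the grip in N (left out, the last holds). Time passes only in rows, so rows that do not move let the fingers close. It gives the time, the measured TCP pose, the force, the opening and the grip force at its end, in the units of the state.
- ctrl.get_state(): the state, without advancing time (a new reading comes with each control period).
- ctrl.read_camera(name): name is "scene" or "top" or "wrist"; returns a dict with "color" (420x560x3 uint8, red, green, blue), "range_z" (420x560 float32, m along the optical axis (not along the pixel's ray), 0 where there is no reading), "fx", "fy", "cx", "cy" (pixels), "D" ([k1, k2, p1, p2, k3] as OpenCV has them; the pictures are not rectified), "R" (3x3) and "t" (3): a world point X has camera coordinates R X + t; the wrist camera has in their place "T_tool_cam" (4x4, takes a point from camera to tool coordinates, whose origin is the TCP and whose axes are the flange's). Camera axes: x right, y down, z forward; pixel columns grow to the right and rows downward; lengths in m; the calibration is good to about 2 mm. A picture is of the moment at which its call begins: read the wrist's pose just before it.
- ctrl.finish_job(): hands the job in; it is judged then, once.
Trained networks look in the newest picture that a camera, given by its name, has taken for a name from the list of things; names that differ only in an ending like _2 or _b are one class to them, and where a whole thing is asked for, a point or a joint stands for the part that bears it (a point fixed in the world has none). Each returns a list of dicts, best first, with "confidence" (0 to 1); they miss things now and then, are a little off and sometimes report something else, mostly with a low value. They report only what shows in the picture. A call takes as long as a camera call.
- ctrl.cut_out(camera, target): "pixels" (420x560 bool, what is visible of it) and "centre" ([column, row] in pixels, amid what is visible of it).
The state is a dict: "time_s": time; "joints": joint angles; "dq": joint speeds; "joint_torque": joint torques, N m; "eef_pos": TCP position; "ee_rot": TCP orientation; "contact_force": force on the tool from outside, world axes, zero at the start; "torque": the same for the moment, N m; "finger_gap": finger opening in m; "gripper_force": force on a finger pad.
Only numpy, scipy, OpenCV 4.12 (cv2) and the standard library are available. Lean on these libraries where they do the work, as an engineer would, in place of code of your own. Each camera call takes 0.05 s, during which the arm holds its last target. There are 200 camera calls.

## Working session

There is one attempt and no reset: what is moved stays moved. The work goes in short steps, Python scripts to look and compute and a tool call to move; the robot and the scene stay as the last step left them, time stands still between calls to the robot, and variables do not carry over. Pictures are saved under pics/ and viewed, at most 10 in all, crops included, and the job is handed in when it is done.

Besides the shell and the picture viewer there is one more tool, called after "Emit:" as a command line: name --pt "numbers of a row" for each row, then --argument value for the rest. drive_tool: Moves the arm, as the interface text tells. Its arguments: {"type":"object","properties":{"jaw":{"type":"array"},"xyz":{"type":"array"},"roll":{"type":"array"},"force":{"type":"number"}},"required":["jaw","xyz","roll"]}

```bash
mkdir -p pics; cat > h.py <<'E'
import numpy as np, cv2
from scipy.spatial.transform import Rotation as Ro
from workcell import ctrl
def cam(name):
    s=ctrl.get_state(); d=ctrl.read_camera(name)
    if name=="wrist":
        T=np.array(d["T_tool_cam"]);Rt=Ro.from_rotvec(s["ee_rot"]).as_matrix()
        M=np.eye(4);M[:3,:3]=Rt;M[:3,3]=s["eef_pos"];M=M@T
    else:
        M=np.eye(4);R=np.array(d["R"]);M[:3,:3]=R.T;M[:3,3]=-R.T@np.array(d["t"])
    d["M"]=M;d["K"]=np.array([[d["fx"],0,d["cx"]],[0,d["fy"],d["cy"]],[0,0,1.]]);d["D"]=np.array(d["D"],float)
    return d
def rays(d,px):
    return cv2.undistortPoints(np.array(px,float).reshape(-1,1,2),d["K"],d["D"]).reshape(-1,2)
def pts(d,px,z=None):
    # world points of pixels; with depth, or on plane z
    px=np.array(px,float).reshape(-1,2);n=np.c_[rays(d,px),np.ones(len(px))]
    if z is None:
        n=n*d["range_z"][px[:,1].round().astype(int),px[:,0].round().astype(int)][:,None]
        return n@d["M"][:3,:3].T+d["M"][:3,3]
    w=n@d["M"][:3,:3].T;o=d["M"][:3,3]
    return o+w*((z-o[2])/w[:,2])[:,None]
def proj(d,X):
    Mi=np.linalg.inv(d["M"]);X=np.atleast_2d(X).astype(float)
    return cv2.projectPoints(X,cv2.Rodrigues(Mi[:3,:3])[0],Mi[:3,3],d["K"],d["D"])[0].reshape(-1,2)
def save(d,n,crop=None,k=1):
    im=d["color"][...,::-1]
    if crop: a,b,c,e=crop;im=im[b:e,a:c]
    cv2.imwrite("pics/"+n,cv2.resize(im,None,fx=k,fy=k,interpolation=cv2.INTER_CUBIC))
E
python3 - <<'E'
from h import *
s=ctrl.get_state();print(s,ctrl.tip_extent)
d=cam("top");save(d,"top0.png")
for n in ["dial_top","dial_pointer","nozzle_left_tip","nozzle_right_tip","inflator","glue_stick","stapler"]:
    for r in ctrl.cut_out("top",n)[:2]:
        c=r["centre"];m=r["pixels"];v,u=np.nonzero(m)
        P=pts(d,np.c_[u,v]);P=P[d["range_z"][v,u]>0]
        print(n,round(r["confidence"],2),np.round(c,1),m.sum(),np.round(np.median(P,0),4),np.round(P.max(0),3),np.round(P.min(0),3))
d=cam("scene");save(d,"scene0.png")
E
```

```text
{'time_s': 0.0, 'joints': array([1.21869444e+00, 3.78064257e-01, 7.96404110e-02, 1.27441343e+00,
       3.11426141e-05, 1.46048733e+00]), 'dq': array([-0.00130387,  0.00079048, -0.00033275,  0.00042846, -0.00018467,
       -0.00056018]), 'joint_torque': array([-3.12106517e-03, -4.63606596e+01,  2.69875145e+01,  2.09785590e-02,
       -5.77259816e-04,  5.02935507e-06]), 'eef_pos': array([0.13745301, 0.5576845 , 0.2443658 ]), 'ee_rot': array([-3.78822655e-01, -3.11816603e+00,  3.10889837e-03]), 'contact_force': array([-1.06401998, -0.79983021,  0.42266775]), 'torque': array([ 0.03344142, -0.02005597,  0.04747283]), 'gripper_force': 0.0, 'finger_gap': 0.08565395152803956} 0.014
dial_top 0.76 [249.6 193.9] 289 [0.5498 0.0326 0.1327] [0.572 0.053 0.136] [0.53  0.011 0.123]
dial_pointer 0.65 [249.8 189. ] 259 [0.5501 0.0327 0.1328] [0.57  0.051 0.136] [0.531 0.013 0.123]
nozzle_left_tip 0.3 [283.4 194.8] 171 [ 0.5407 -0.032   0.1382] [ 0.562 -0.017  0.169] [ 0.53  -0.048  0.121]
nozzle_right_tip 0.63 [282.5 194.2] 150 [ 0.5407 -0.0311  0.1392] [ 0.558 -0.017  0.169] [ 0.53  -0.046  0.123]
nozzle_right_tip 0.5 [288.2 244.8] 280 [ 0.4494 -0.0694  0.0364] [ 0.474 -0.049  0.05 ] [ 0.429 -0.093 -0.004]
inflator 0.58 [254.  175.9] 7100 [0.5822 0.0244 0.1266] [0.705 0.164 0.189] [ 0.494 -0.102 -0.   ]
glue_stick 0.69 [183.9 199.7] 208 [0.5407 0.1899 0.0856] [0.557 0.209 0.095] [ 0.531  0.182 -0.001]
stapler 0.92 [216.3 232.3] 752 [0.47   0.112  0.0441] [0.499 0.179 0.05 ] [ 0.451  0.047 -0.001]
```

```bash
python3 - <<'E'
import cv2
a=cv2.imread("pics/top0.png")[110:270,150:350]
cv2.imwrite("pics/t0c.png",cv2.resize(a,None,fx=3.7,fy=3.7,interpolation=cv2.INTER_CUBIC))
E
```

```text
(no output)
```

View pics/t0c.png

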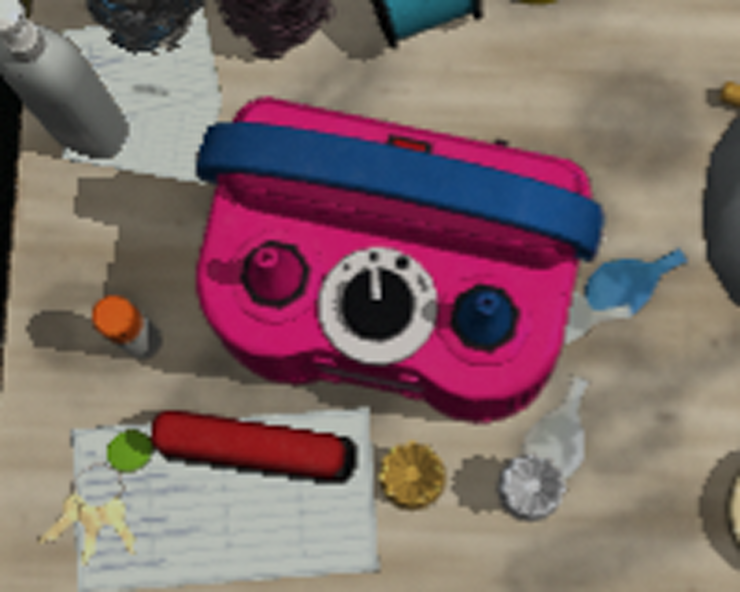

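View pics/scene0.png

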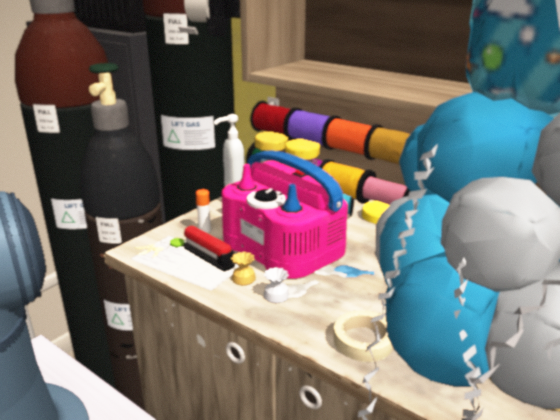

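The top picture shows three dots and the bar on the boss. The pointer at crop (376,268) points at the middle dot (373,256), and the largest dot is at (402,262), so one click clockwise is needed. The left nozzle is the pink one, with its tip at about crop (267,258).

```bash
cat >> h.py <<'E'
def go(target,rotz=None):
    # print tool-frame shift (mm) to world target for the TCP, and tool axes
    s=ctrl.get_state();R=Ro.from_rotvec(s["ee_rot"]).as_matrix()
    print("t",round(s["time_s"],2),"tcp",np.round(s["eef_pos"],4),"x",R[:,0].round(3),"y",R[:,1].round(3),"z",R[:,2].round(3),"F",np.round(s["contact_force"],1),"gap",round(s["finger_gap"],3),"q",np.round(s["joints"],2))
    print("shift",np.round(R.T@(np.array(target)-s["eef_pos"])*1000,1))
E
python3 - <<'E'
from h import *
d=cam("top")
L,=pts(d,[150+267/3.7,110+258/3.7],.169);R,=pts(d,[150+487/3.7,110+303/3.7],.169)
D,=pts(d,[150+378/3.7,110+304/3.7],.133)
v=L-R;print(L,R,np.linalg.norm(v),D,(L+R)/2,"yaw",np.arctan2(-v[0],v[1]))
go([D[0]-.04,D[1],.245])
E
```

```text
[0.56615416 0.09262    0.169     ] [ 0.54457298 -0.0325721   0.169     ] 0.12703861351552867 [0.54871502 0.0305645  0.133     ] [0.55536357 0.03002395 0.169     ] yaw -0.17070684388201973
t 0.5 tcp [0.1377 0.5583 0.2453] x [-0.971  0.239 -0.   ] y [0.239 0.971 0.   ] z [ 0.  0. -1.] F [-0.9  0.  -0.2] gap 0.085 q [ 1.22  0.38  0.08  1.27 -0.    1.46]
shift [-4.866e+02 -4.235e+02  3.000e-01]
```

Emit:
drive_tool --jaw '[0, 0, 0, 0, 0, 0, 0, 0, 0, 0, 0, 0, 0, 0]' --pt "-40.5 -35 -4" --pt "-40.5 -35 -4" --pt "-40.5 -35 -4" --pt "-40.5 -35 -4" --pt "-40.5 -35 -4" --pt "-40.5 -35 -4" --pt "-40.5 -35 -4" --pt "-40.5 -35 -4" --pt "-40.5 -35 -4" --pt "-40.5 -35 -4" --pt "-40.5 -35 -4" --pt "-40.5 -35 -4" --pt "0 0 0" --pt "0 0 0" --roll '[-4, 0, 0, 0, 0, 0, 0, 0, 0, 0, 0, 0, 0, 0]'

```text
time_s: 2.25
eef_pos: [0.5413, 0.0592, 0.2931]
ee_rot: [-0.27, -3.129, -0.001]
contact_force: [-0.2, -0.5, -0.6]
finger_gap: -0.0004
gripper_force: 0.0
```

```bash
python3 - <<'E'
from h import *
d=cam("wrist");save(d,"w1.png");print(d["M"].round(3))
for n in ["dial_top","dial_pointer","nozzle_left_tip","nozzle_right_tip"]:
    for r in ctrl.cut_out("wrist",n)[:2]:
        c=r["centre"];m=r["pixels"];v,u=np.nonzero(m)
        P=pts(d,np.c_[u,v]);P=P[d["range_z"][v,u]>0]
        print(n,round(r["confidence"],2),np.round(c,1),m.sum(),np.round(np.median(P,0),4),np.round(P.max(0),3),np.round(P.min(0),3))
go([.5487,.0306,.2])
E
```

```text
[[ 0.172  0.942  0.288  0.467]
 [ 0.985 -0.165 -0.049  0.071]
 [ 0.002  0.292 -0.956  0.421]
 [ 0.     0.     0.     1.   ]]
dial_top 0.65 [248.7 207. ] 1861 [0.5502 0.0319 0.1323] [0.577 0.052 0.135] [0.53  0.009 0.121]
dial_top 0.19 [240.1 222.5] 37514 [0.5698 0.0199 0.1235] [0.698 0.167 0.329] [ 0.495 -0.193 -0.002]
dial_pointer 0.79 [248.1 206.5] 1801 [0.5503 0.0319 0.1323] [0.574 0.052 0.135] [0.53  0.01  0.123]
nozzle_left_tip 0.69 [325.5 212.1] 1171 [0.5623 0.092  0.1401] [0.594 0.11  0.169] [0.552 0.077 0.119]
nozzle_right_tip 0.62 [327.8 211.3] 1155 [0.5623 0.0921 0.1403] [0.594 0.11  0.169] [0.552 0.078 0.119]
t 2.5 tcp [0.541  0.0601 0.2935] x [-0.986  0.17  -0.   ] y [0.17  0.986 0.   ] z [ 0.  0. -1.] F [-0.1 -0.6  0.3] gap 0.0 q [-0.01  0.31  0.1   1.37  0.    0.16]
shift [-12.6 -27.7  93.5]
```

View pics/w1.png

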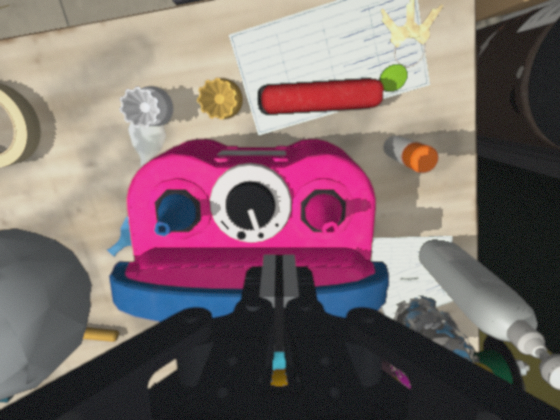

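The wrist view is turned half round. The dial is at (249,206), with its pointer running to (256,228), the left nozzle tip at (329,228) and the right at (161,229). I'll measure the dial, pointer and nozzle tip more precisely.

```bash
cat > m.py <<'E'
from h import *
# rectified top-down metric view at plane z=.133, 0.25 mm/px, inflator axes: up=+x, left=+y
def look(d,c,yaw,n,z=.133,half=.045):
    ax=np.array([np.cos(yaw),np.sin(yaw)]);ay=np.array([-ax[1],ax[0]])
    g=np.arange(-half,half,.00025);Y,X=np.meshgrid(-g,-g)
    W=np.c_[c[0]+X.ravel()*ax[0]+Y.ravel()*ay[0],c[1]+X.ravel()*ax[1]+Y.ravel()*ay[1],np.full(X.size,z)]
    p=proj(d,W).astype(np.float32).reshape(*X.shape,2)
    im=cv2.remap(d["color"],p[...,0],p[...,1],cv2.INTER_CUBIC)
    cv2.imwrite("pics/"+n,cv2.resize(im[...,::-1],None,fx=1.6,fy=1.6));return im
E
python3 - <<'E'
from m import *
d=cam("wrist")
look(d,[.5495,.031],-.171,"dial1.png")
for n in ["nozzle_left_tip"]:
    m=ctrl.cut_out("wrist",n)[0]["pixels"];v,u=np.nonzero(m);P=pts(d,np.c_[u,v]);T=P[(P[:,2]>.166)&(d["range_z"][v,u]>0)]
    print("tip",len(T),T.mean(0),T.min(0),T.max(0), u[(P[:,2]>.166)].mean(),v[(P[:,2]>.166)].mean())
E
```

```text
tip 150 [0.56765334 0.09307781 0.16767945] [0.56242158 0.08725561 0.1662254 ] [0.5738201  0.09913858 0.16963831] 327.80645161290323 228.6451612903226
```

View pics/dial1.png

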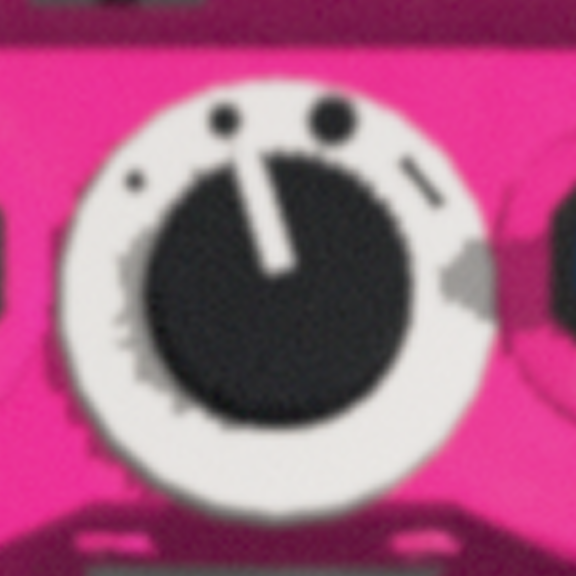

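Emit:
drive_tool --jaw '[0, 0, 0, 0, 0, 0, 0]' --pt "0 -30 20" --pt "0 0 40" --pt "0 0 40" --pt "0 0 20" --pt "0 0 10" --pt "0 0 0" --pt "0 0 0" --roll '[0, -8.6, -8.6, 0, 0, 0, 0]'

```text
time_s: 3.48
eef_pos: [0.5374, 0.0296, 0.1645]
ee_rot: [-0.201, 3.133, -0.0]
contact_force: [-0.2, -0.2, 0.1]
finger_gap: -0.0003
gripper_force: 0.0
```

```bash
python3 - <<'E'
from h import *
go([.5358,.0305,.148])
E
```

```text
t 3.48 tcp [0.5374 0.0296 0.1645] x [-0.992 -0.128 -0.002] y [-0.128  0.992 -0.   ] z [ 0.002 -0.    -1.   ] F [-0.2 -0.2  0.1] gap -0.0 q [-0.06  0.34 -0.19  1.04  0.   -0.19]
shift [ 1.5  1.1 16.5]
```

Emit:
drive_tool --jaw '[0, 0, 0, 0, 0, 0]' --pt "1.5 1 8" --pt "0 0 5" --pt "0 0 2" --pt "0 0 1" --pt "0 0 0" --pt "0 0 0" --roll '[0, 0, 0, 0, 0, 0]'

```text
time_s: 4.22
eef_pos: [0.5351, 0.0303, 0.1474]
ee_rot: [-0.201, 3.135, 0.0]
contact_force: [0.3, -0.4, -0.4]
finger_gap: 0.0001
gripper_force: 0.0
```

Emit:
drive_tool --jaw '[0, 0, 0]' --pt "0 0 1" --pt "0 0 0" --pt "0 0 0" --roll '[0, 0, 0]'

```text
time_s: 4.6
eef_pos: [0.5351, 0.0303, 0.147]
ee_rot: [-0.201, 3.134, -0.0]
contact_force: [-1.8, -0.3, 5.6]
finger_gap: -0.0001
gripper_force: 2.8
```

Emit:
drive_tool --jaw '[0, 0, 0, 0, 0, 0, 0, 0]' --pt "0 0 0.3" --pt "-0.07 1.4 0" --pt "-0.07 1.4 0" --pt "-0.07 1.4 0" --pt "-0.07 1.4 0" --pt "-0.07 1.4 0" --pt "-0.07 1.4 0" --pt "0 0 0" --roll '[0, 5.73, 5.73, 5.73, 5.73, 5.73, 5.73, 0]'

```text
time_s: 5.6
eef_pos: [0.537, 0.0371, 0.147]
ee_rot: [0.736, 3.052, -0.004]
contact_force: [-1.3, -3.2, 5.8]
finger_gap: -0.0002
gripper_force: 3.2
```

```bash
python3 - <<'E'
from m import *
go([.5358,.0305,.148]);print(ctrl.get_state()["torque"])
d=cam("wrist")
look(d,[.5497,.0322],-.171,"dial2.png")
E
```

```text
t 5.6 tcp [0.537  0.0371 0.147 ] x [-0.89   0.456 -0.003] y [ 0.456  0.89  -0.002] z [ 0.002 -0.003 -1.   ] F [-1.3 -3.2  5.8] gap -0.0 q [-0.05  0.35 -0.22  1.   -0.    0.43]
shift [-1.9 -6.4 -1. ]
[-8.26661955e-01  3.40707972e-01  6.54106162e-04]
```

View pics/dial2.png

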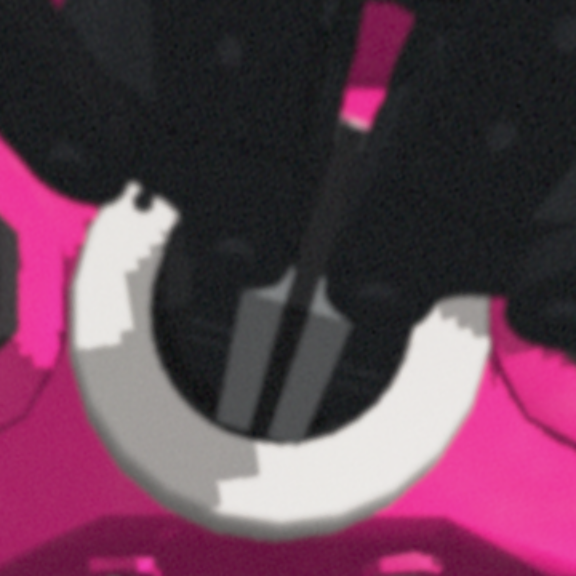

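The fingers hide the pointer here, so I'll lift and check it.

Emit:
drive_tool --jaw '[0, 0, 0, 0, 0, 0]' --pt "0 0 -5" --pt "0 0 -35" --pt "0 20 -50" --pt "0 10 -50" --pt "0 0 0" --pt "0 0 0" --roll '[0, 0, -8.6, -8.6, 0, 0]'

```text
time_s: 6.4
eef_pos: [0.5485, 0.0659, 0.2855]
ee_rot: [-0.27, -3.13, -0.0]
contact_force: [-0.9, -0.2, 0.1]
finger_gap: 0.0
gripper_force: 0.0
```

```bash
python3 - <<'E'
from m import *
d=cam("wrist")
look(d,[.5497,.0322],-.171,"dial3.png")
m=ctrl.cut_out("wrist","nozzle_left_tip")[0]["pixels"];v,u=np.nonzero(m);P=pts(d,np.c_[u,v]);T=P[(P[:,2]>.166)&(d["range_z"][v,u]>0)]
print("tip",len(T),T.mean(0),T.min(0),T.max(0))
go([.5677,.0931,.195])
E
```

```text
tip 159 [0.56747858 0.09318815 0.16760916] [0.56160409 0.08727952 0.16610943] [0.57363789 0.09903015 0.16947345]
t 6.5 tcp [0.5476 0.0657 0.2843] x [-0.985  0.171  0.003] y [ 0.171  0.985 -0.   ] z [-0.003  0.    -1.   ] F [-0.8 -0.  -0.2] gap -0.0 q [0.   0.33 0.11 1.35 0.   0.18]
shift [-15.4  30.5  89.3]
```

View pics/dial3.png

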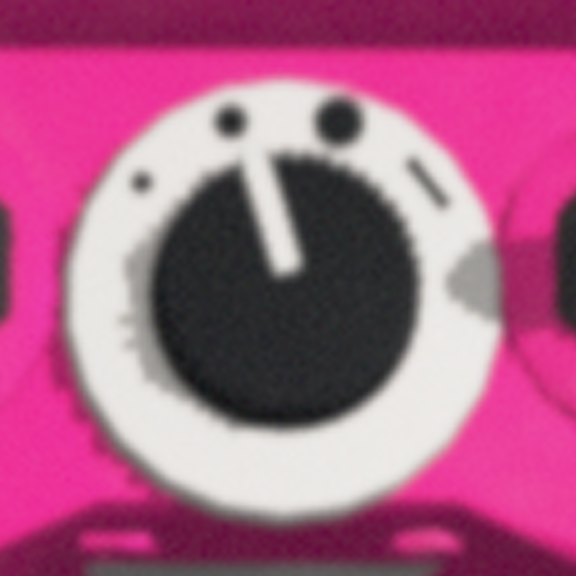

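The dial did not turn: the pointer is still at the middle dot (about (255,160)) and the inflator hasn't moved. The finger slipped, so I'll try again farther out with a bit more force.

Emit:
drive_tool --jaw '[0, 0, 0, 0, 0, 0, 0, 0, 0]' --pt "7.5 -37.5 20" --pt "0 0 45" --pt "0 0 45" --pt "0 0 15" --pt "0 0 8" --pt "0 0 2" --pt "0 0 0" --pt "0 0 0" --pt "0 0 0" --roll '[0, -8.6, -8.6, 0, 0, 0, 0, 0, 0]'

```text
time_s: 7.62
eef_pos: [0.5353, 0.0301, 0.1517]
ee_rot: [-0.202, 3.134, -0.0]
contact_force: [-0.4, -0.4, -0.8]
finger_gap: 0.0001
gripper_force: 0.0
```

```bash
python3 - <<'E'
from m import *
go([.5338,.0302,.147])
E
```

```text
t 7.62 tcp [0.5353 0.0301 0.1517] x [-0.992 -0.128 -0.001] y [-0.128  0.992 -0.   ] z [ 0.001  0.    -1.   ] F [-0.4 -0.4 -0.8] gap 0.0 q [-0.06  0.34 -0.22  1.01  0.   -0.19]
shift [1.5 0.3 4.7]
```

Emit:
drive_tool --jaw '[0, 0, 0, 0, 0]' --pt "1.5 0.3 3" --pt "0 0 1.2" --pt "0 0 0.9" --pt "0 0 0" --pt "0 0 0" --roll '[0, 0, 0, 0, 0]'

```text
time_s: 8.25
eef_pos: [0.533, 0.0302, 0.1469]
ee_rot: [-0.202, 3.135, -0.0]
contact_force: [-3.3, 0.5, 9.2]
finger_gap: 0.0001
gripper_force: 4.2
```

Emit:
drive_tool --jaw '[0, 0, 0, 0, 0, 0, 0, 0]' --pt "-0.08 1.65 0" --pt "-0.08 1.65 0" --pt "-0.08 1.65 0" --pt "-0.08 1.65 0" --pt "-0.08 1.65 0" --pt "-0.08 1.65 0" --pt "-0.08 1.65 0" --pt "0 0 0" --roll '[5.73, 5.73, 5.73, 5.73, 5.73, 5.73, 5.73, 0]'

```text
time_s: 9.25
eef_pos: [0.5361, 0.0398, 0.1469]
ee_rot: [0.887, 3.011, -0.005]
contact_force: [-2.1, -4.4, 6.6]
finger_gap: -0.0003
gripper_force: 3.4
```

Emit:
drive_tool --jaw '[0, 0, 0, 0, 0, 0]' --pt "0 0 -5" --pt "0 0 -35" --pt "0 20 -50" --pt "0 10 -50" --pt "0 0 0" --pt "0 0 0" --roll '[0, 0, -8.6, -8.6, -5.7, 0]'

```text
time_s: 10.0
eef_pos: [0.5509, 0.0676, 0.2863]
ee_rot: [0.271, 3.129, 0.001]
contact_force: [0.0, 0.5, -0.6]
finger_gap: -0.0
gripper_force: 0.0
```

```bash
python3 - <<'E'
from m import *
d=cam("wrist")
look(d,[.5497,.0322],-.171,"dial4.png")
go([.5676,.0931,.195])
E
```

```text
t 10.05 tcp [0.5504 0.0674 0.2855] x [-0.985  0.172  0.001] y [0.172 0.985 0.   ] z [-0.001  0.    -1.   ] F [ 0.2 -0.3 -0.7] gap -0.0 q [0.01 0.33 0.11 1.36 0.   0.18]
shift [-12.6  28.3  90.5]
```

View pics/dial4.png

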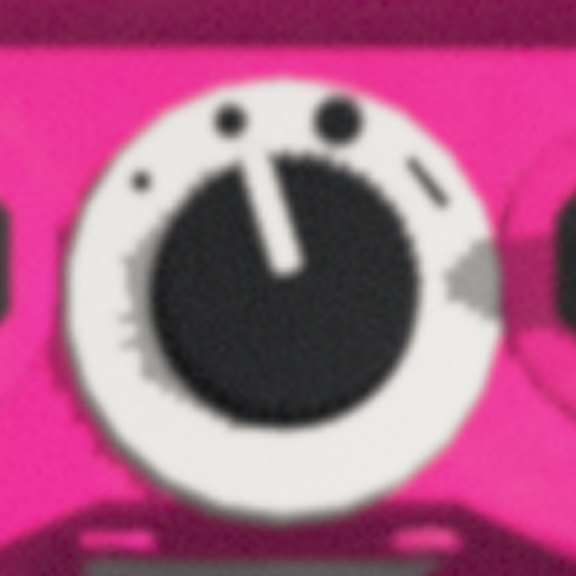

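Still on the middle dot, so it slipped again. I'll put the contact nearer the rim and hold a steady 10 N or so.

Emit:
drive_tool --jaw '[0, 0, 0, 0, 0, 0, 0, 0]' --pt "15 -40.5 20" --pt "0 0 45" --pt "0 0 45" --pt "0 0 15" --pt "0 0 8.5" --pt "0 0 0" --pt "0 0 0" --pt "0 0 0" --roll '[0, -8.6, -8.6, 0, 0, 0, 0, 0]'

```text
time_s: 11.05
eef_pos: [0.5299, 0.0299, 0.1536]
ee_rot: [-0.201, 3.133, -0.0]
contact_force: [1.0, 0.3, -1.0]
finger_gap: 0.0002
gripper_force: 0.0
```

```bash
python3 - <<'E'
from m import *
go([.5299,.0296,.147])
E
```

```text
t 11.05 tcp [0.5299 0.0299 0.1536] x [-0.992 -0.128 -0.002] y [-0.128  0.992 -0.   ] z [ 0.002 -0.    -1.   ] F [ 1.   0.3 -1. ] gap 0.0 q [-0.06  0.33 -0.23  1.01  0.   -0.19]
shift [ 0.1 -0.3  6.6]
```

Emit:
drive_tool --jaw '[0, 0, 0, 0, 0]' --pt "0 -0.3 5" --pt "0 0 1.6" --pt "0 0 1" --pt "0 0 0" --pt "0 0 0" --roll '[0, 0, 0, 0, 0]'

```text
time_s: 11.68
eef_pos: [0.5295, 0.0295, 0.1468]
ee_rot: [-0.201, 3.133, -0.001]
contact_force: [-4.1, 0.4, 13.8]
finger_gap: -0.0003
gripper_force: 6.4
```

Emit:
drive_tool --jaw '[0, 0, 0, 0]' --pt "-0.1 2 -0.3" --pt "-0.1 2 0" --pt "-0.1 2 0" --pt "0 0 0" --roll '[5.73, 5.73, 5.73, 0]'

```text
time_s: 12.18
eef_pos: [0.5303, 0.0347, 0.1469]
ee_rot: [0.271, 3.126, -0.003]
contact_force: [-2.4, -2.4, 9.7]
finger_gap: -0.0001
gripper_force: 4.8
```

Emit:
drive_tool --jaw '[0, 0, 0, 0]' --pt "-0.1 2 0" --pt "-0.1 2 0" --pt "-0.1 2 0" --pt "0 0 0" --roll '[5.73, 5.73, 5.73, 0]'

```text
time_s: 12.68
eef_pos: [0.5322, 0.0412, 0.1468]
ee_rot: [0.734, 3.051, 0.001]
contact_force: [-1.5, 0.8, 8.7]
finger_gap: 0.0
gripper_force: 4.7
```

Emit:
drive_tool --jaw '[0, 0, 0, 0, 0, 0]' --pt "0 0 -5" --pt "0 0 -35" --pt "0 20 -50" --pt "0 10 -50" --pt "0 0 0" --pt "0 0 0" --roll '[0, 0, -8.6, -8.6, 0, 0]'

```text
time_s: 13.42
eef_pos: [0.543, 0.0685, 0.2844]
ee_rot: [-0.27, -3.129, 0.0]
contact_force: [-0.3, 0.2, -0.8]
finger_gap: -0.0001
gripper_force: 0.0
```

```bash
python3 - <<'E'
from m import *
d=cam("wrist")
look(d,[.5497,.0322],-.171,"dial5.png")
m=ctrl.cut_out("wrist","nozzle_left_tip")[0]["pixels"];v,u=np.nonzero(m);P=pts(d,np.c_[u,v]);T=P[(P[:,2]>.166)&(d["range_z"][v,u]>0)]
print("tip",len(T),T.mean(0),T.min(0),T.max(0))
go([.5676,.0931,.195])
E
```

```text
tip 128 [0.5665122  0.09280836 0.16766125] [0.56172412 0.08730184 0.16618652] [0.57262043 0.09856543 0.16957394]
t 13.53 tcp [0.5422 0.0683 0.2833] x [-0.985  0.171  0.003] y [ 0.171  0.985 -0.001] z [-0.003 -0.    -1.   ] F [-0.7  0.3 -1.2] gap 0.0 q [0.01 0.31 0.09 1.35 0.   0.18]
shift [-21.1  28.8  88.3]
```

View pics/dial5.png

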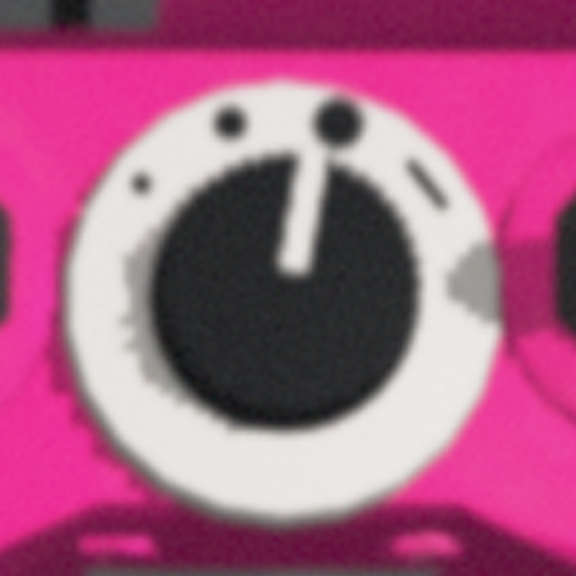

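The pointer moved across to the largest dot (338,122). I'll measure its angle exactly to see whether it has fully clicked in.

```bash
cat >> m.py <<'E'
def ptr(im,c=(286,286)):
    # pointer angle by the bright pixels within the dial top (pixels of the saved 1.6x picture)
    g=im.min(2).astype(float);yy,xx=np.mgrid[:g.shape[0],:g.shape[1]]
    r=np.hypot(xx-c[0],yy-c[1]);m=(g>130)&(r<118)
    p=np.c_[xx[m],yy[m]].astype(np.float32);vx,vy,x0,y0=cv2.fitLine(p,cv2.DIST_L2,0,.01,.01).ravel()
    if vy>0:vx,vy=-vx,-vy
    return m.sum(),"line",np.arctan2(-vx,-vy),"mean",np.arctan2(c[0]-x0,c[1]-y0),(x0,y0)
E
python3 - <<'E'
from m import *
for n in (3,4,5): print(n,ptr(cv2.imread(f"pics/dial{n}.png")))
d=cam("wrist");look(d,[.5497,.0322],-.171,"dial6.png");print(ptr(cv2.imread("pics/dial6.png")))
E
```

```text
3 (np.int64(3245), 'line', np.float32(0.29830632), 'mean', np.float32(0.19209279), (np.float32(273.343), np.float32(220.92235)))
4 (np.int64(3239), 'line', np.float32(0.30162346), 'mean', np.float32(0.19122367), (np.float32(273.3674), np.float32(220.74529)))
5 (np.int64(3148), 'line', np.float32(-0.179126), 'mean', np.float32(-0.23333319), (np.float32(301.56958), np.float32(220.48857)))
(np.int64(3038), 'line', np.float32(-0.17052479), 'mean', np.float32(-0.22884995), (np.float32(301.5145), np.float32(219.39433)))
```

The pointer line went from +0.30 to -0.175, so the dial is at about 1.08, held by friction 0.12 rad short of the click. It needs a small nudge.

Emit:
drive_tool --jaw '[0, 0, 0, 0, 0, 0, 0, 0]' --pt "7 -35.5 20" --pt "0 0 45" --pt "0 0 45" --pt "0 0 15" --pt "0 0 6" --pt "0 0 0" --pt "0 0 0" --pt "0 0 0" --roll '[0, -4, 0, 0, 0, 0, 0, 0]'

```text
time_s: 14.58
eef_pos: [0.5313, 0.0348, 0.1553]
ee_rot: [0.159, 3.135, 0.0]
contact_force: [-0.7, -0.4, -0.7]
finger_gap: 0.0001
gripper_force: 0.0
```

```bash
python3 - <<'E'
from m import *
go([.5298,.0342,.147])
E
```

```text
t 14.57 tcp [0.5313 0.0348 0.1553] x [-0.995  0.101 -0.002] y [0.101 0.995 0.   ] z [ 0.002 -0.    -1.   ] F [-0.7 -0.4 -0.7] gap 0.0 q [-0.05  0.33 -0.22  1.01  0.    0.05]
shift [ 1.4 -0.7  8.3]
```

Emit:
drive_tool --jaw '[0, 0, 0, 0, 0]' --pt "1.4 -0.7 6" --pt "0 0 2.3" --pt "0 0 0.6" --pt "0 0 0" --pt "0 0 0" --roll '[0, 0, 0, 0, 0]'

```text
time_s: 15.2
eef_pos: [0.5289, 0.0343, 0.1468]
ee_rot: [0.159, 3.136, 0.0]
contact_force: [-4.4, 0.0, 11.7]
finger_gap: -0.0
gripper_force: 5.9
```

Emit:
drive_tool --jaw '[0, 0, 0, 0]' --pt "0 1 0" --pt "-0.1 1 0" --pt "0 1 0" --pt "0 0 0" --roll '[2.9, 2.9, 2.9, 0]'

```text
time_s: 15.7
eef_pos: [0.5294, 0.0373, 0.1468]
ee_rot: [0.397, 3.115, 0.0]
contact_force: [-4.3, -0.1, 12.7]
finger_gap: 0.0002
gripper_force: 6.0
```

Emit:
drive_tool --jaw '[0, 0, 0, 0, 0, 0]' --pt "0 0 -3" --pt "0 0 -37" --pt "0 20 -50" --pt "0 10 -50" --pt "0 0 0" --pt "0 0 0" --roll '[0, 0, -4, 0, 0, 0]'

```text
time_s: 16.45
eef_pos: [0.5361, 0.0663, 0.2845]
ee_rot: [-0.288, -3.128, 0.0]
contact_force: [-0.7, -0.4, -0.2]
finger_gap: 0.0001
gripper_force: 0.0
```

```bash
python3 - <<'E'
from m import *
d=cam("wrist");look(d,[.5497,.0322],-.171,"dial7.png");print(ptr(cv2.imread("pics/dial7.png")))
go([.5671,.0930,.195])
E
```

```text
(np.int64(3070), 'line', np.float32(-0.30067843), 'mean', np.float32(-0.34185204), (np.float32(308.73355), np.float32(222.10977)))
t 16.5 tcp [0.5355 0.0662 0.2837] x [-0.983  0.183  0.002] y [ 0.183  0.983 -0.   ] z [-0.002  0.    -1.   ] F [ 0.6 -1.3  0.3] gap -0.0 q [0.01 0.3  0.07 1.34 0.   0.19]
shift [-26.3  32.2  88.6]
```

The pointer line is now at -0.301, so the dial has clicked in at the largest dot. Next is the left nozzle.

Emit:
drive_tool --jaw '[0, 0, 0, 0, 0, 0]' --pt "-26.5 32 0" --pt "0 0 40" --pt "0 0 40" --pt "0 0 8" --pt "0 0 0" --pt "0 0 0" --roll '[0, 0, 0, 0, 0, 0]'

```text
time_s: 17.25
eef_pos: [0.5691, 0.0929, 0.1988]
ee_rot: [0.288, 3.126, 0.001]
contact_force: [-0.0, 0.8, 0.6]
finger_gap: -0.0
gripper_force: 0.0
```

```bash
python3 - <<'E'
from m import *
go([.5671,.0930,.185])
E
```

```text
t 17.25 tcp [0.5691 0.0929 0.1988] x [-0.983  0.183 -0.003] y [0.183 0.983 0.001] z [ 0.003  0.    -1.   ] F [-0.   0.8  0.6] gap -0.0 q [ 0.05  0.39 -0.02  1.16  0.    0.24]
shift [ 2.  -0.3 13.8]
```

Emit:
drive_tool --jaw '[0, 0, 0, 0, 0, 0, 0]' --pt "2 -0.3 9" --pt "0 0 4" --pt "0 0 2" --pt "0 0 2" --pt "0 0 1" --pt "0 0 0" --pt "0 0 0" --roll '[0, 0, 0, 0, 0, 0, 0]'

```text
time_s: 18.12
eef_pos: [0.566, 0.0931, 0.1798]
ee_rot: [0.288, 3.128, 0.0]
contact_force: [-1.8, 0.0, 5.2]
finger_gap: 0.0
gripper_force: 2.6
```

Emit:
drive_tool --jaw '[0, 0, 0, 0]' --pt "0 0 1" --pt "0 0 0.6" --pt "0 0 0" --pt "0 0 0" --roll '[0, 0, 0, 0]'

```text
time_s: 18.62
eef_pos: [0.5661, 0.0931, 0.1787]
ee_rot: [0.288, 3.128, 0.0]
contact_force: [-2.9, 0.2, 8.0]
finger_gap: -0.0
gripper_force: 3.7
```

Emit:
drive_tool --jaw '[0, 0, 0, 0]' --pt "0 0 0.6" --pt "0 0 0.3" --pt "0 0 0" --pt "0 0 0" --roll '[0, 0, 0, 0]'

```text
time_s: 19.12
eef_pos: [0.5661, 0.0931, 0.1786]
ee_rot: [0.288, 3.127, 0.0]
contact_force: [-5.2, -0.7, 11.7]
finger_gap: -0.0002
gripper_force: 5.7
```

It has bottomed: the force rose to 11.7 N with no more travel. I'll release and check.

Emit:
drive_tool --jaw '[0, 0, 0, 0, 0, 0, 0]' --pt "0 0 -2" --pt "0 0 -5" --pt "0 0 -40" --pt "20 -30 -50" --pt "0 0 -20" --pt "0 0 0" --pt "0 0 0" --roll '[0, 0, 0, 0, 0, 0, 0]'

```text
time_s: 20.0
eef_pos: [0.5408, 0.0673, 0.2923]
ee_rot: [-0.288, -3.127, 0.0]
contact_force: [-0.8, -0.1, -0.6]
finger_gap: 0.0
gripper_force: 0.0
```

```bash
python3 - <<'E'
from m import *
d=cam("wrist");look(d,[.5497,.0322],-.171,"dial8.png");print(ptr(cv2.imread("pics/dial8.png")));save(d,"w2.png")
m=ctrl.cut_out("wrist","nozzle_left_tip")[0]["pixels"];v,u=np.nonzero(m);P=pts(d,np.c_[u,v]);T=P[(P[:,2]>.166)&(d["range_z"][v,u]>0)]
print("tip",len(T),T.mean(0) if len(T) else P[:,2].max());go([.5,.1,.3])
E
```

```text
(np.int64(3042), 'line', np.float32(-0.30216998), 'mean', np.float32(-0.3316799), (np.float32(308.23505), np.float32(221.43886)))
tip 143 [0.56700304 0.09335118 0.16753908]
t 20.1 tcp [0.5403 0.0674 0.2919] x [-0.983  0.182  0.003] y [ 0.182  0.983 -0.   ] z [-0.003  0.    -1.   ] F [-0.6 -0.1 -0.1] gap -0.0 q [0.01 0.31 0.1  1.37 0.   0.19]
shift [45.6 24.7 -8. ]
```

View pics/w2.png

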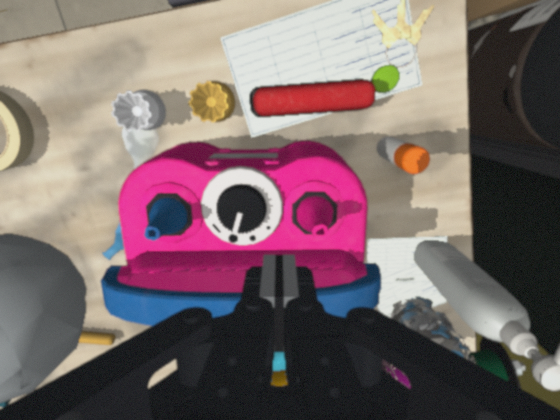

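The pointer (236,225) is on the largest dot (233,238), the left nozzle at (320,230) has sprung back up, and nothing else has moved.

```bash
python3 -c "
from workcell import ctrl
print(ctrl.finish_job())"
```

```text
the job is handed in; nothing more can be done
None
```

The dial is clicked in at the largest dot (after two rubs that slipped without turning it and a final small nudge), the left nozzle was then pressed right down and sprang back up, the inflator and everything else in view look unmoved, and the job is handed in.

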